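Take the glued bonsai stand out of its sprung clamp

ROBOT

A 7-joint arm with a two-finger parallel gripper is mounted at the origin on the work surface. World frame = base frame: x ahead of the robot, y to its left, z up, the work surface at z = 0. Lengths are in m, angles in rad, forces in N, time in s.
With the tool pointing down it reaches from about 0.4 to 0.925 m from the base axis. Payload 5.6 kg.
Tool frame: the origin (TCP) lies on the centre line of the jaws, within the pads' length; the fingertips stand 22 mm ahead of it and the grasp point (between the pads) lies 3 mm ahead of it; z points along the fingers, y is the direction in which the jaws open and shut (so a half turn about z gives the same grasp; the last joint's range is limited). The gripper opens to 85 mm and grips with 20 to 120 N. Pads are 22 mm wide; open, the fingers measure 114 mm over their backs; the gripper's body (76 mm by 85 mm) begins 54 mm behind the grasp point. The pads swing forward as they close: fully open they stand 13 mm farther back than shut.
Start: joints at [1.306, 0.468, -0.012, 1.603, 0.006, 1.071, -0.056], TCP at [0.143, -0.634, 0.253] pointing down, gripper open.
Joint ranges: [-2.53, 2.53], [-0.31, 2.02], [-1.57, 1.55], [0.28, 2.44], [-1.29, 4.43], [0.15, 1.84], [-2.92, 2.92]. Speed limits (rad/s): [2.57, 2.57, 3.14, 3.14, 3.14, 3.14, 3.14].

INTERFACE

Orientations are given as a unit quaternion [w, x, y, z].
In Python, from plant import get_obs, viewer, hand_in gives the robot as it stands.
- The arm moves only by the tool send_rows, never from a script. Its argument "series" is a list of rows, each an object of numbers: "gripper": the finger opening in cm, from 0 to 8.54; "tx", "ty", "tz": the shift along the tool's x, y, z in cm; "turn": the turn about the tool's z in degrees. A call has 1 to 10 rows; each row shifts and turns the commanded pose from where the row before left it, along the tool's axes as they then stand; what a row does not reach is not made up. A row lasts 1/8 s, in which the tool goes at most 62.5 mm and 10.7 degrees, less where a joint would pass 70% of its speed; a pose out of reach is approached as far as the arm can. A call is refused whole if a number of a shift passes 6.25 or a number of a turn 10.7, either way. A call with a gripper value outside its range is refused whole. The fingers move at their own pace and stop on an object; "squeeze" is the grip in N (left out, the last holds). Time passes only in rows, so rows that do not move let the fingers close. It gives the time, the measured TCP pose, the force and the opening at its end, in the units of the state.
- get_obs(): the state, without advancing time (a new reading comes with each control period).
- viewer.camera(name): name is "scene" or "top" or "wrist"; returns (picture, depth): 420x560x3 uint8, red, green, blue; 420x560 float32, m along the optical axis (not along the pixel's ray), 0 where there is no reading.
- viewer.camera_info(name): a dict with "intrinsics" (3x3 intrinsics, pixels), "rvec" (rotation vector, rad) and "tvec" (3), from world to camera coordinates, as OpenCV has them. Camera axes: x right, y down, z forward; pixel columns grow to the right and rows downward; lengths in m; the calibration is good to about 2 mm. A picture is of the moment at which its call begins: read the wrist's pose just before it. camera_info takes no time and is no camera call; for the wrist camera it gives the pose at the moment of the call.
- hand_in(): hands the job in, once; it reports no verdict.
The state is a dict: "t": time; "q": joint angles; "qvel": joint speeds; "joint_efforts": joint torques, N m; "position": TCP position; "tool_rot": TCP orientation; "wrist_force": force on the tool from outside, world axes, zero at the start; "moment": the same for the moment, N m; "grip_width": finger opening in m.
Only numpy, scipy, OpenCV 4.12 (cv2) and the standard library are available. Lean on these libraries where they do the work, as an engineer would, in place of code of your own. Each camera call takes 0.05 s, during which the arm holds its last target. There are 200 camera calls.

TASK

The glue on the small wooden bonsai display stand has set. Swing the sprung arm of the clamp up past the point where it holds itself open and leave it standing open, then take the stand out and set it down, without dropping it, flat on its feet inside the shallow aluminium tray.

Things in the scene. Friction and masses are not known exactly. Their poses are not given: they have to be found in the camera images.
- clamp_arm (a joint): Angle (rad) of the clamp's sprung arm, a level steel strap 22 mm wide hinged at the end of a 215 x 110 x 12 mm plywood board fixed to the table. About 0: shut, its rubber foot pressing on the stand; grows as the handle swings up (4 N at the handle, up to 10 N if pinched hard). Let go below about 0.9 it snaps shut; above, it springs on to its stop at 2.1, leaning back past upright, and stays
- clamp_handle (a point): Centre of the wooden roller across the arm's free end: 20 mm diameter, 44 mm long, ends clear of the strap: pinch it end to end from above; it turns between the fingers as it rises. Frame turns with the arm: y along roller and hinge, x along the arm to the hinge line 155 mm away (same height when shut). Shut: 56 mm above the table, 44 above the board, 25 mm short of the stand's near end
- stand_mid (a point): Centre, half-way up, of the dark wooden bonsai stand, 100 (x) x 50 (y) x 30 (z) mm, 90 g: a 14 mm slab on two cross feet 16 mm high at its ends. Slab mid-height is 8 mm above this point: grip there across the 50 mm. Starts on the board under the arm, x along the arm, hinge line 80 mm along +x, between two end stops 6 mm high; z up
- tray_floor (a point): Centre of the inner floor of the shallow open aluminium tray, fixed to the table, floor 5 mm above the table. Inner size 220 (x) x 180 (y) mm, walls 5 mm thick and 16 mm high above the floor; z up
Mind the look-alikes: they are no part of the job. Leave any pink or yellow look-alike of the part that bears clamp_arm alone.

How it is judged:
By the outcome, as a careful person would: the job done as asked, in the order asked, and still so for the second after the job is handed in, with the robot touching nothing.
It also fails if it takes over 50 s, if anything falls off the work surface, if the arm or the gripper's body presses on something with over 40 N, if the wrist force passes 120 N, or if a joint passes its speed limit or range.

## Working session

There is one attempt and no reset: what is moved stays moved. The work goes in short steps, Python scripts to look and compute and a tool call to move; the robot and the scene stay as the last step left them, time stands still between calls to the robot, and variables do not carry over. Pictures are saved under pics/ and viewed, about 8 in all and at most 12, crops included, and the job is handed in when it is done.

Besides the shell and the picture viewer there is one more tool, called after "Emit:" as name([rows], argument=value, ...), one row to a line, values as JSON. send_rows: Moves the arm, as the interface text tells. Its arguments: {"type":"object","properties":{"series":{"type":"array","items":{"type":"object","properties":{"gripper":{"type":"number"},"tx":{"type":"number"},"ty":{"type":"number"},"tz":{"type":"number"},"turn":{"type":"number"}}}},"squeeze":{"type":"number"}},"required":["series"]}

```bash
ls; mkdir -p pics; cat > h.py <<'E'
import numpy as np, cv2
from plant import get_obs, viewer, hand_in
def grab(n):
    im,d=viewer.camera(n); ci=viewer.camera_info(n)
    np.savez(f'{n}.npz',im=im,d=d,K=ci['intrinsics'],r=ci['rvec'],t=ci['tvec']); return load(n)
def load(n):
    z=np.load(f'{n}.npz'); return z['im'],z['d'],np.array(z['K']),cv2.Rodrigues(z['r'].astype(float))[0],z['t'].astype(float).ravel()
def world(n):
    im,d,K,R,t=load(n); v,u=np.mgrid[:420,:560]
    p=np.stack([(u-K[0,2])/K[0,0]*d,(v-K[1,2])/K[1,1]*d,d],-1)
    return (p-t)@R
def ray(n,u,v,z):
    im,d,K,R,t=load(n); c=-R.T@t; r=R.T@np.linalg.solve(K,[u,v,1]); return c+r*(z-c[2])/r[2]
E
python3 - <<'E'
from h import *
a=grab('scene')[0];b=grab('top')[0]
cv2.imwrite('pics/s.png',a[...,::-1]);cv2.imwrite('pics/t.png',b[...,::-1])
o=get_obs();print(o['t'],o['position'],o['tool_rot'],o['grip_width'],o['wrist_force'])
E
```

```text
pics
0.1 [ 0.14285131 -0.63359999  0.25242119] [-8.08594766e-04  9.93857730e-01  1.10662270e-01 -1.43215573e-04] 0.0854670333041075 [-0.59961451 -0.21672076  0.60836876]
```

View pics/t.png

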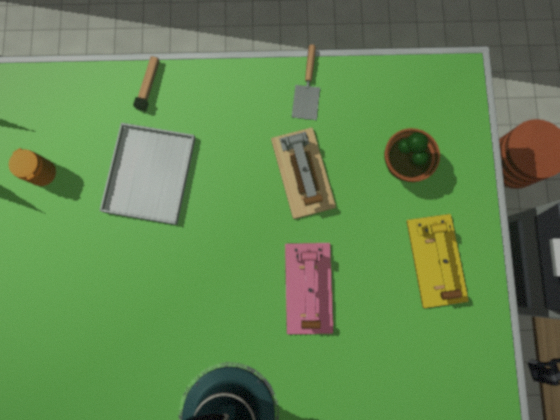

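View pics/s.png

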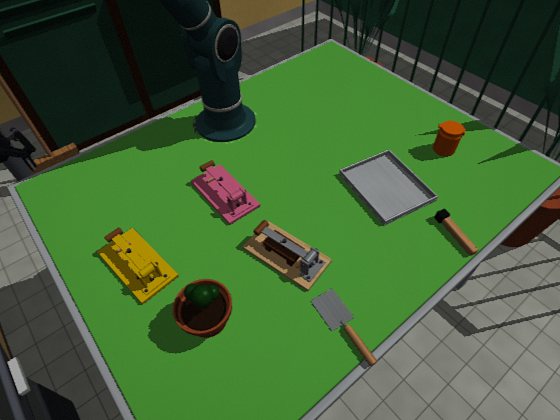

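The three clamps in the top view are plywood/steel at (303,172), pink at (310,288) and yellow at (437,260). The plywood one fits, with its steel strap, dark stand and brown roller at (313,197); the pink and yellow ones are the excluded look-alikes. The tray is at (150,174).

```bash
python3 - <<'E'
from h import *
np.set_printoptions(precision=4,suppress=True)
im,d,K,R,t=load('top'); W=world('top')
print('cam',-R.T@t,K[0,0])
for n,(u,v) in dict(roller=(313,197),tray=(150,174),table=(230,250),board=(288,180),base=(228,400)).items(): print(n,W[v,u],d[v,u],im[v,u])
def show(n,x0,x1,y0,y1,f):
    return cv2.resize(load(n)[0][y0:y1,x0:x1],None,fx=f,fy=f,interpolation=cv2.INTER_CUBIC)[...,::-1]
a=show('top',260,350,120,225,5);b=show('scene',235,340,210,295,5)
h=max(a.shape[0],b.shape[0]);
cv2.imwrite('pics/c1.png',a);cv2.imwrite('pics/c2.png',b)
# tray and board rectangles by depth/colour
hsv=cv2.cvtColor(im,cv2.COLOR_RGB2HSV)
ng=((hsv[...,0]<40)|(hsv[...,0]>80)|(hsv[...,1]<90)).astype(np.uint8)
for nm,(x0,x1,y0,y1) in dict(tray=(95,205,115,235),board=(265,345,122,225)).items():
    m=np.zeros_like(ng);m[y0:y1,x0:x1]=ng[y0:y1,x0:x1]
    c=max(cv2.findContours(m,cv2.RETR_EXTERNAL,cv2.CHAIN_APPROX_NONE)[0],key=cv2.contourArea)
    r=cv2.minAreaRect(c);bx=cv2.boxPoints(r)
    z=.021 if nm=='tray' else .012
    P=np.array([ray('top',u,v,z) for u,v in bx]);print(nm,bx,'\n',P,P.mean(0),np.linalg.norm(P-np.roll(P,1,0),axis=1))
# high points on clamp
s=W[122:225,265:345]; q=s[(s[...,2]>.03)]
print(len(q),q[:,2].max())
E
```

```text
cam [ 0.2841 -0.1276  1.1403] 463.7902900903903
roller [ 0.4951 -0.2099  0.0631] 1.0981721 [103  78  44]
tray [0.5745 0.1922 0.0087] 1.161903 [171 176 171]
table [ 0.38   -0.0059 -0.0006] 1.1393739 [ 92 156  74]
board [ 0.5497 -0.153   0.0127] 1.156706 [177 158 115]
base [ 0.0631 -0.0153  0.143 ] 0.9435952 [ 4 15 12]
tray [[ 98.3534 210.9978]
 [118.4581 117.7851]
 [196.3446 134.5841]
 [176.2399 227.7968]] 
 [[0.4815 0.3125 0.021 ]
 [0.7197 0.2719 0.021 ]
 [0.6706 0.0746 0.021 ]
 [0.4354 0.1219 0.021 ]] [0.5768 0.1952 0.021 ] [0.1961 0.2417 0.2033 0.2399]
board [[270.2708 137.8564]
 [313.4984 125.9315]
 [335.9691 207.3878]
 [292.7415 219.3127]] 
 [[ 0.6605 -0.1111  0.012 ]
 [ 0.6895 -0.2219  0.012 ]
 [ 0.4775 -0.2696  0.012 ]
 [ 0.4504 -0.1619  0.012 ]] [ 0.5695 -0.1911  0.012 ] [0.2161 0.1145 0.2173 0.111 ]
1373 1.140338665689282
```

View pics/c1.png

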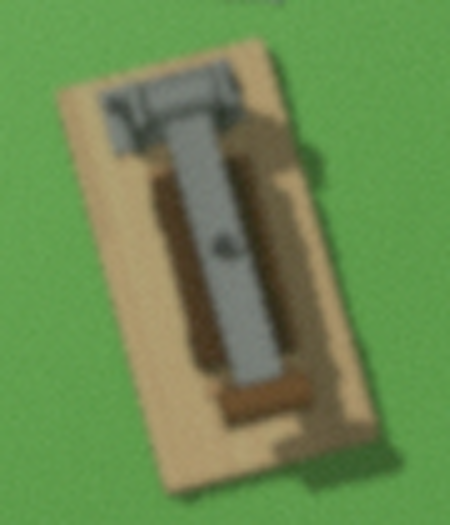

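View pics/c2.png

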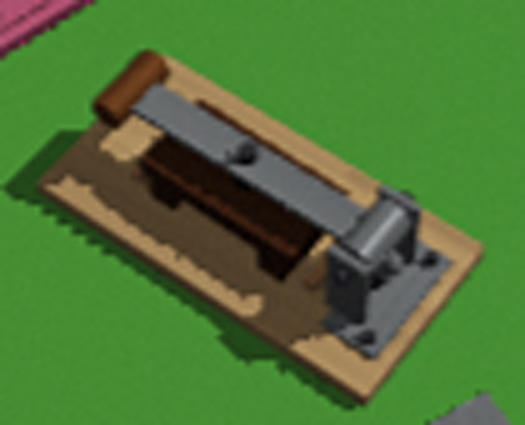

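Both crops show the plywood board with the steel strap, the dark stand under it with its feet, the brown roller at the robot's end and the bracket at the far end. That confirms it as the target. Next I measure the roller and strap axis.

```bash
cat > roll.py <<'E'
from h import *
np.set_printoptions(precision=4,suppress=True)
def brown(n,x0,x1,y0,y1,zmin):
    im=load(n)[0];W=world(n);hsv=cv2.cvtColor(im,cv2.COLOR_RGB2HSV)
    m=((hsv[...,0]<14)&(hsv[...,1]>110)&(hsv[...,2]>45)&(W[...,2]>zmin)&(W[...,2]<.09)).astype(np.uint8)
    k=np.zeros_like(m);k[y0:y1,x0:x1]=m[y0:y1,x0:x1]
    c=max(cv2.findContours(k,cv2.RETR_EXTERNAL,cv2.CHAIN_APPROX_NONE)[0],key=cv2.contourArea)
    r=cv2.minAreaRect(c);return r,W[k>0]
E
python3 - <<'E'
from roll import *
r,p=brown('top',295,330,190,212,.046);print(r,ray('top',*r[0],.057),p.mean(0),len(p))
r,p=brown('scene',250,275,215,240,.04);print(r,ray('scene',*r[0],.056),p.mean(0),len(p))
# grey strap axis in top
im=load('top')[0];W=world('top');hsv=cv2.cvtColor(im,cv2.COLOR_RGB2HSV)
m=(hsv[...,1]<60)&(W[...,2]>.045)&(W[...,2]<.09);m[:146]=0;m[196:]=0;m[:,:290]=0;m[:,325:]=0
q=W[m];print(len(q),q.mean(0),cv2.fitLine(q[:,:2].astype(np.float32),cv2.DIST_HUBER,0,.01,.01).ravel())
x,y=get_obs()['position'][:2];print(x,y)
E
```

```text
Traceback (most recent call last):
  File "roll.py", line 7, in brown
    c=max(cv2.findContours(k,cv2.RETR_EXTERNAL,cv2.CHAIN_APPROX_NONE)[0],key=cv2.contourArea)
ValueError: max() iterable argument is empty
```

```bash
sed -i 's/<14/<22/' roll.py; python3 - <<'E'
from roll import *
r,p=brown('top',295,330,190,212,.046);print(r,ray('top',*r[0],.057),p.mean(0),len(p))
r,p=brown('scene',250,275,215,240,.04);print(r,ray('scene',*r[0],.056),p.mean(0),len(p))
im=load('top')[0];W=world('top');hsv=cv2.cvtColor(im,cv2.COLOR_RGB2HSV)
m=(hsv[...,1]<60)&(W[...,2]>.045)&(W[...,2]<.09);m[:146]=0;m[196:]=0;m[:,:290]=0;m[:,325:]=0
q=W[m];print(len(q),q.mean(0),cv2.fitLine(q[:,:2].astype(np.float32),cv2.DIST_HUBER,0,.01,.01).ravel())
E
```

```text
((312.76416015625, 199.42454528808594), (7.554830074310303, 18.54367446899414), 74.05460357666016) [ 0.4904 -0.2096  0.057 ] [ 0.4895 -0.2096  0.0632] 122
((261.0000305175781, 227.50003051757812), (6.363960266113281, 16.26345443725586), 45.0) [ 0.4921 -0.2083  0.056 ] [ 0.4956 -0.209   0.0617] 97
479 [ 0.5621 -0.192   0.0575] [ 0.9707  0.2401  0.5621 -0.192 ]
```

Emit:
send_rows([
  {"tx": 3.6,"ty": -2.8,"gripper": 8.5},
  {"tx": 3.6,"ty": -2.8},
  {"tx": 3.6,"ty": -2.8},
  {"tx": 3.6,"ty": -2.8},
  {"tx": 3.6,"ty": -2.8},
  {"tx": 3.6,"ty": -2.8},
  {"tx": 3.6,"ty": -2.8},
  {"tx": 3.6,"ty": -2.8},
  {"tx": 3.6,"ty": -2.8},
  {"tx": 3.6,"ty": -2.8},
], squeeze=40)

```text
validation failed for argument at $.se...
```

Emit:
send_rows([
  {"tx": 3.6,"ty": -2.8},
  {"tx": 3.6,"ty": -2.8},
  {"tz": 2,"turn": 0},
  {"tz": 2},
  {},
  {},
])

```text
validation failed for argument at $.se...
```

```bash
cat > w.py <<'E'
import sys
from roll import *
a=grab('wrist');cv2.imwrite(f'pics/{sys.argv[1]}.png',a[0][...,::-1])
o=get_obs();print(o['t'],o['position'],o['tool_rot'],o['wrist_force'],o['grip_width'])
E
python3 w.py w1
```

```text
0.15 [ 0.1429 -0.6337  0.2525] [-0.0007  0.9939  0.1106 -0.0001] [0.6131 0.1068 0.1792] 0.08552503177243943
```

View pics/w1.png

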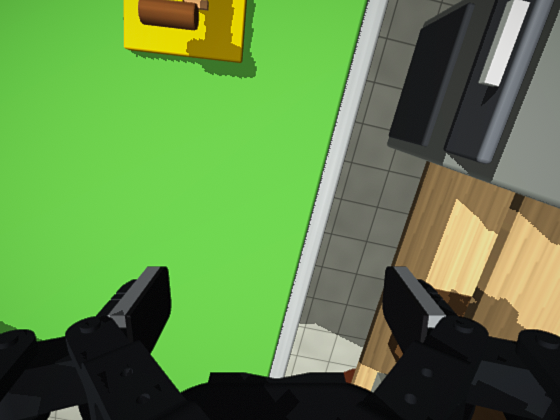

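The moves were refused, perhaps because every field is required, so the wrist picture only shows the start pose with the yellow look-alike. I'll retry with full rows.

Emit:
send_rows([
  {"tx": 3.6,"ty": -2.8,"tz": 0,"turn": 0,"gripper": 8.5},
  {"tx": 3.6,"ty": -2.8,"tz": 0,"turn": 0,"gripper": 8.5},
  {"tx": 3.6,"ty": -2.8,"tz": 0,"turn": 0,"gripper": 8.5},
  {"tx": 3.6,"ty": -2.8,"tz": 0,"turn": 0,"gripper": 8.5},
  {"tx": 3.6,"ty": -2.8,"tz": 0,"turn": 0,"gripper": 8.5},
  {"tx": 3.6,"ty": -2.8,"tz": 0,"turn": 0,"gripper": 8.5},
  {"tx": 3.6,"ty": -2.8,"tz": 0,"turn": 0,"gripper": 8.5},
  {"tx": 3.6,"ty": -2.8,"tz": 0,"turn": 0,"gripper": 8.5},
  {"tx": 3.6,"ty": -2.8,"tz": 0,"turn": 0,"gripper": 8.5},
  {"tx": 3.6,"ty": -2.8,"tz": 0,"turn": 0,"gripper": 8.5},
], squeeze=40)

```text
t: 1.4
position: [0.4332, -0.2805, 0.2532]
tool_rot: [0.0, 0.994, 0.111, -0.0]
wrist_force: [0.5, -1.2, -0.1]
grip_width: 0.085
```

Emit:
send_rows([
  {"tx": 1.0,"ty": -2.9,"tz": 1,"turn": -0.5,"gripper": 8.5},
  {"tx": 1.0,"ty": -2.8,"tz": 1,"turn": -0.5,"gripper": 8.5},
  {"tx": 0,"ty": 0,"tz": 0,"turn": 0,"gripper": 8.5},
  {"tx": 0,"ty": 0,"tz": 0,"turn": 0,"gripper": 8.5},
  {"tx": 0,"ty": 0,"tz": 0,"turn": 0,"gripper": 8.5},
])

```text
t: 2.02
position: [0.4392, -0.223, 0.2335]
tool_rot: [0.0, 0.993, 0.118, 0.0]
wrist_force: [0.8, -0.3, 0.2]
grip_width: 0.085
```

```bash
python3 w.py w2
```

```text
2.075 [ 0.4392 -0.2229  0.2335] [0.0003 0.993  0.1184 0.0001] [-0.3398  0.1157  0.0804] 0.08463646349191571
```

View pics/w2.png

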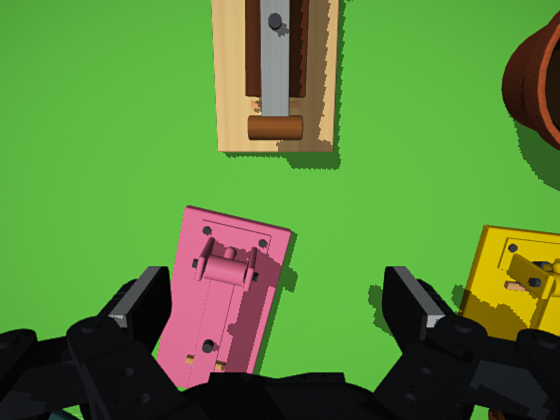

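The roller is at (275,128), lined up with the jaws, and the strap runs straight up the image.

```bash
python3 - <<'E'
from roll import *
r,p=brown('wrist',235,315,105,148,.046);print(r,ray('wrist',*r[0],.058),p.mean(0),len(p))
im=load('wrist')[0];W=world('wrist');hsv=cv2.cvtColor(im,cv2.COLOR_RGB2HSV)
m=(hsv[...,1]<60)&(W[...,2]>.045)&(W[...,2]<.09);m[110:]=0;m[:,:255]=0;m[:,295:]=0
q=W[m];l=cv2.fitLine(q[:,:2].astype(np.float32),cv2.DIST_HUBER,0,.01,.01).ravel();print(q.mean(0),l,np.degrees(np.arctan2(l[1],l[0])))
o=get_obs();x,y=o['tool_rot'][1:3];a=2*np.arctan2(y,x);print(np.degrees(a))
d=ray('wrist',*r[0],.058)[:2]-o['position'][:2]
print('tx',d@[np.cos(a),np.sin(a)],'ty',d@[np.sin(a),-np.cos(a)])
E
```

```text
((275.0, 127.0), (24.0, 54.0), 90.0) [ 0.4916 -0.2086  0.058 ] [ 0.4914 -0.2086  0.0627] 1307
[ 0.5442 -0.1957  0.0579] [ 0.9726  0.2326  0.5442 -0.1957] 13.450443
13.598168874646374
tx 0.05430587830402662 ty -0.001577602919230198
```

Emit:
send_rows([
  {"tx": 2.7,"ty": -0.1,"tz": 2,"turn": 0,"gripper": 8.5},
  {"tx": 2.7,"ty": -0.1,"tz": 2,"turn": 0,"gripper": 8.5},
  {"tx": 0,"ty": 0,"tz": 4,"turn": 0,"gripper": 8.5},
  {"tx": 0,"ty": 0,"tz": 4,"turn": 0,"gripper": 8.5},
  {"tx": 0,"ty": 0,"tz": 3,"turn": 0,"gripper": 8.5},
  {"tx": 0,"ty": 0,"tz": 2,"turn": 0,"gripper": 8.5},
  {"tx": 0,"ty": 0,"tz": 0.6,"turn": 0,"gripper": 8.5},
  {"tx": 0,"ty": 0,"tz": 0,"turn": 0,"gripper": 8.5},
])

```text
t: 3.08
position: [0.4914, -0.2074, 0.0574]
tool_rot: [0.0, 0.993, 0.119, -0.0]
wrist_force: [-0.8, 0.2, 0.8]
grip_width: 0.085
```

Emit:
send_rows([
  {"tx": 0,"ty": 0,"tz": 0,"turn": 0,"gripper": 4.0},
  {"tx": 0,"ty": 0,"tz": 0,"turn": 0,"gripper": 4.0},
  {"tx": 0,"ty": 0,"tz": 0,"turn": 0,"gripper": 4.0},
  {"tx": 0,"ty": 0,"tz": 0,"turn": 0,"gripper": 4.0},
  {"tx": 0,"ty": 0,"tz": 0,"turn": 0,"gripper": 4.0},
], squeeze=30)

```text
t: 3.7
position: [0.4922, -0.209, 0.0586]
tool_rot: [0.002, 0.993, 0.119, 0.001]
wrist_force: [-1.2, -3.8, 6.0]
grip_width: 0.0434
```

Emit:
send_rows([
  {"tx": 0.08,"ty": 0,"tz": -1.55,"turn": 0,"gripper": 4.0},
  {"tx": 0.23,"ty": 0,"tz": -1.53,"turn": 0,"gripper": 4.0},
  {"tx": 0.38,"ty": 0,"tz": -1.5,"turn": 0,"gripper": 4.0},
  {"tx": 0.53,"ty": 0,"tz": -1.46,"turn": 0,"gripper": 4.0},
  {"tx": 0.67,"ty": 0,"tz": -1.4,"turn": 0,"gripper": 4.0},
])

```text
t: 4.32
position: [0.5096, -0.2046, 0.1319]
tool_rot: [0.001, 0.993, 0.119, 0.0]
wrist_force: [4.0, -5.9, -7.1]
grip_width: 0.0432
```

Emit:
send_rows([
  {"tx": 0.81,"ty": 0,"tz": -1.32,"turn": 0,"gripper": 4.0},
  {"tx": 0.94,"ty": 0,"tz": -1.23,"turn": 0,"gripper": 4.0},
  {"tx": 1.06,"ty": 0,"tz": -1.13,"turn": 0,"gripper": 4.0},
  {"tx": 1.16,"ty": 0,"tz": -1.02,"turn": 0,"gripper": 4.0},
  {"tx": 1.26,"ty": 0,"tz": -0.9,"turn": 0,"gripper": 4.0},
  {"tx": 1.34,"ty": 0,"tz": -0.77,"turn": 0,"gripper": 4.0},
  {"tx": 1.41,"ty": 0,"tz": -0.63,"turn": 0,"gripper": 4.0},
  {"tx": 1.47,"ty": 0,"tz": -0.49,"turn": 0,"gripper": 4.0},
  {"tx": 1.51,"ty": 0,"tz": -0.34,"turn": 0,"gripper": 4.0},
  {"tx": 1.54,"ty": 0,"tz": -0.19,"turn": 0,"gripper": 4.0},
])

```text
t: 5.58
position: [0.6321, -0.1748, 0.2128]
tool_rot: [0.002, 0.993, 0.119, 0.001]
wrist_force: [2.7, -5.3, -0.1]
grip_width: 0.0433
```

Emit:
send_rows([
  {"tx": 1.55,"ty": 0,"tz": -0.03,"turn": 0,"gripper": 4.0},
  {"tx": 1.54,"ty": 0,"tz": 0.12,"turn": 0,"gripper": 4.0},
  {"tx": 1.53,"ty": 0,"tz": 0.28,"turn": 0,"gripper": 4.0},
  {"tx": 1.49,"ty": 0,"tz": 0.43,"turn": 0,"gripper": 4.0},
  {"tx": 1.44,"ty": 0,"tz": 0.57,"turn": 0,"gripper": 4.0},
  {"tx": 0,"ty": 0,"tz": 0,"turn": 0,"gripper": 4.0},
])

```text
t: 6.32
position: [0.7064, -0.1567, 0.1988]
tool_rot: [0.002, 0.993, 0.119, 0.002]
wrist_force: [3.9, -6.1, 1.8]
grip_width: 0.0433
```

Emit:
send_rows([
  {"tx": 0,"ty": 0,"tz": 0,"turn": 0,"gripper": 8.5},
  {"tx": 0,"ty": 0,"tz": 0,"turn": 0,"gripper": 8.5},
  {"tx": 0,"ty": 0,"tz": 0,"turn": 0,"gripper": 8.5},
  {"tx": 0,"ty": 0,"tz": 0,"turn": 0,"gripper": 8.5},
  {"tx": 0,"ty": 0,"tz": -3,"turn": 0,"gripper": 8.5},
  {"tx": 0,"ty": 0,"tz": -4,"turn": 0,"gripper": 8.5},
  {"tx": -3,"ty": 0,"tz": -1,"turn": 0,"gripper": 8.5},
  {"tx": -4,"ty": 0,"tz": 0,"turn": 0,"gripper": 8.5},
  {"tx": -4,"ty": 0,"tz": 0,"turn": 0,"gripper": 8.5},
  {"tx": -4,"ty": 0,"tz": 0,"turn": 0,"gripper": 8.5},
])

```text
t: 7.58
position: [0.5573, -0.1907, 0.2783]
tool_rot: [0.0, 0.993, 0.119, 0.0]
wrist_force: [1.1, -0.2, -0.0]
grip_width: 0.0851
```

Emit:
send_rows([
  {"tx": -4,"ty": 0,"tz": 1,"turn": 0,"gripper": 8.5},
  {"tx": -3,"ty": 0,"tz": 1,"turn": 0,"gripper": 8.5},
  {"tx": 0,"ty": 0,"tz": 0,"turn": 0,"gripper": 8.5},
  {"tx": 0,"ty": 0,"tz": 0,"turn": 0,"gripper": 8.5},
])

```text
t: 8.07
position: [0.4916, -0.2069, 0.2588]
tool_rot: [0.0, 0.993, 0.119, 0.001]
wrist_force: [0.3, 0.5, 0.1]
grip_width: 0.0852
```

```bash
python3 w.py w3
```

```text
8.125 [ 0.4919 -0.2067  0.2587] [0.0002 0.9928 0.1198 0.0008] [-0.4304  0.7202  0.1455] 0.08495362674548998
```

View pics/w3.png

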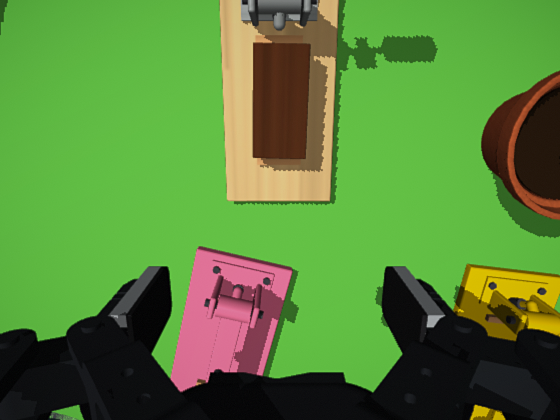

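The arm stands open and the stand is free at (281,100), from u 253 to 310 and v 43 to 158.

```bash
python3 - <<'E'
from roll import *
im=load('wrist')[0];W=world('wrist');hsv=cv2.cvtColor(im,cv2.COLOR_RGB2HSV)
m=((W[...,2]>.034)&(W[...,2]<.052)).astype(np.uint8);m[:36]=0;m[170:]=0;m[:,:240]=0;m[:,325:]=0
c=max(cv2.findContours(m,cv2.RETR_EXTERNAL,cv2.CHAIN_APPROX_NONE)[0],key=cv2.contourArea)
r=cv2.minAreaRect(c);P=np.array([ray('wrist',*b,.042) for b in cv2.boxPoints(r)])
e=np.roll(P,-1,0)-P;print(r,np.linalg.norm(e,axis=1),np.degrees(np.arctan2(e[:,1],e[:,0])),W[m>0].mean(0))
c=P.mean(0);o=get_obs();x,y=o['tool_rot'][1:3];a=2*np.arctan2(y,x);d=c[:2]-o['position'][:2]
print(c,np.degrees(a),'tx',d@[np.cos(a),np.sin(a)],'ty',d@[np.sin(a),-np.cos(a)])
E
```

```text
((280.2338562011719, 100.20986938476562), (57.05345153808594, 115.3338623046875), 1.3019527196884155) [0.0994 0.0492 0.0995 0.0535] [  11.2772  -77.4747 -166.245   102.3947] [ 0.5664 -0.1915  0.0412]
[ 0.5643 -0.1922  0.042 ] 13.757826523328301 tx 0.07378864171787639 ty 0.003043254662438259
```

Emit:
send_rows([
  {"tx": 3.7,"ty": 0.15,"tz": 2,"turn": 0.6,"gripper": 8.5},
  {"tx": 3.7,"ty": 0.15,"tz": 2,"turn": 0.6,"gripper": 8.5},
  {"tx": 0,"ty": 0,"tz": 4,"turn": 0,"gripper": 8.5},
  {"tx": 0,"ty": 0,"tz": 4,"turn": 0,"gripper": 8.5},
  {"tx": 0,"ty": 0,"tz": 4,"turn": 0,"gripper": 8.5},
  {"tx": 0,"ty": 0,"tz": 3,"turn": 0,"gripper": 8.5},
  {"tx": 0,"ty": 0,"tz": 2,"turn": 0,"gripper": 8.5},
  {"tx": 0,"ty": 0,"tz": 0.9,"turn": 0,"gripper": 8.5},
  {"tx": 0,"ty": 0,"tz": 0,"turn": 0,"gripper": 8.5},
])

```text
t: 9.25
position: [0.5638, -0.1928, 0.0392]
tool_rot: [-0.0, 0.994, 0.109, 0.0]
wrist_force: [1.1, -0.5, -0.0]
grip_width: 0.0848
```

Emit:
send_rows([
  {"tx": 0,"ty": 0,"tz": 0,"turn": 0,"gripper": 4.5},
  {"tx": 0,"ty": 0,"tz": 0,"turn": 0,"gripper": 4.5},
  {"tx": 0,"ty": 0,"tz": 0,"turn": 0,"gripper": 4.5},
  {"tx": 0,"ty": 0,"tz": 0,"turn": 0,"gripper": 4.5},
  {"tx": 0,"ty": 0,"tz": 0,"turn": 0,"gripper": 4.5},
], squeeze=35)

```text
t: 9.88
position: [0.5641, -0.1932, 0.0404]
tool_rot: [0.0, 0.994, 0.109, 0.001]
wrist_force: [-0.7, 0.0, 7.3]
grip_width: 0.0491
```

Emit:
send_rows([
  {"tx": 0,"ty": 0,"tz": -1,"turn": 0,"gripper": 4.5},
  {"tx": 0,"ty": 0,"tz": -2,"turn": 0,"gripper": 4.5},
  {"tx": 0,"ty": 0,"tz": -2.5,"turn": 0,"gripper": 4.5},
  {"tx": 0,"ty": 0,"tz": -2.5,"turn": 0,"gripper": 4.5},
  {"tx": 0,"ty": 0,"tz": -2,"turn": 0,"gripper": 4.5},
  {"tx": 0,"ty": 0,"tz": 0,"turn": 0,"gripper": 4.5},
])

```text
t: 10.62
position: [0.5645, -0.1933, 0.1414]
tool_rot: [0.001, 0.994, 0.109, 0.002]
wrist_force: [-0.1, -0.4, -1.2]
grip_width: 0.0494
```

Emit:
send_rows([
  {"tx": 0.5,"ty": -2,"tz": 0,"turn": 0,"gripper": 4.5},
  {"tx": 1.0,"ty": -4,"tz": 0,"turn": 0,"gripper": 4.5},
  {"tx": 1.2,"ty": -4.5,"tz": 0,"turn": 0,"gripper": 4.5},
  {"tx": 1.2,"ty": -4.5,"tz": 0,"turn": 0,"gripper": 4.5},
  {"tx": 1.2,"ty": -4.5,"tz": 0,"turn": 0,"gripper": 4.5},
  {"tx": 1.2,"ty": -4.5,"tz": 0,"turn": 0,"gripper": 4.5},
  {"tx": 1.2,"ty": -4.5,"tz": 0,"turn": 0,"gripper": 4.5},
  {"tx": 1.2,"ty": -4.5,"tz": 0,"turn": 0,"gripper": 4.5},
  {"tx": 1.0,"ty": -3.5,"tz": 0,"turn": 0,"gripper": 4.5},
  {"tx": 0,"ty": -1.1,"tz": 0,"turn": 0,"gripper": 4.5},
])

```text
t: 11.88
position: [0.5744, 0.1999, 0.1379]
tool_rot: [-0.001, 0.994, 0.112, -0.001]
wrist_force: [-0.0, -0.4, -1.4]
grip_width: 0.0492
```

```bash
python3 - <<'E'
from roll import *
a=grab('top')[0];b=grab('scene')[0]
im=np.zeros((420,800,3),np.uint8);im[:,:400]=a[:,60:460];im[:,400:]=b[:,160:560]
cv2.imwrite('pics/m1.png',im[...,::-1]);o=get_obs();print(o['t'],o['position'],o['tool_rot'],o['wrist_force'],o['grip_width'])
E
```

```text
11.975 [0.5748 0.1972 0.138 ] [-0.0001  0.9939  0.1106 -0.0013] [ 0.3181 -0.2083  0.0377] 0.049387152677775714
```

View pics/m1.png

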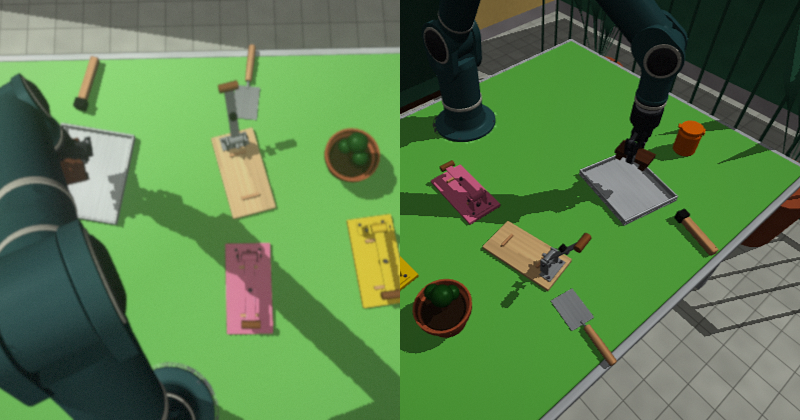

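The stand is held over the tray (left half, around (75,170)), and the clamp arm is standing open. Lowering now.

Emit:
send_rows([
  {"tx": 0,"ty": 0,"tz": 2.5,"turn": 0,"gripper": 4.5},
  {"tx": 0,"ty": 0,"tz": 2.5,"turn": 0,"gripper": 4.5},
  {"tx": 0,"ty": 0,"tz": 2.5,"turn": 0,"gripper": 4.5},
  {"tx": 0,"ty": 0,"tz": 1.6,"turn": 0,"gripper": 4.5},
  {"tx": 0,"ty": 0,"tz": 0.6,"turn": 0,"gripper": 4.5},
  {"tx": 0,"ty": 0,"tz": 0.3,"turn": 0,"gripper": 4.5},
  {"tx": 0,"ty": 0,"tz": 0.2,"turn": 0,"gripper": 4.5},
  {"tx": 0,"ty": 0,"tz": 0,"turn": 0,"gripper": 4.5},
])

```text
t: 12.98
position: [0.5769, 0.1953, 0.0376]
tool_rot: [-0.0, 0.994, 0.109, 0.0]
wrist_force: [-0.1, 0.3, -1.2]
grip_width: 0.0493
```

Emit:
send_rows([
  {"tx": 0,"ty": 0,"tz": 0.2,"turn": 0,"gripper": 4.5},
  {"tx": 0,"ty": 0,"tz": 0.1,"turn": 0,"gripper": 4.5},
  {"tx": 0,"ty": 0,"tz": 0,"turn": 0,"gripper": 4.5},
  {"tx": 0,"ty": 0,"tz": 0,"turn": 0,"gripper": 4.5},
])

```text
t: 13.48
position: [0.5766, 0.1952, 0.0341]
tool_rot: [0.0, 0.994, 0.109, -0.0]
wrist_force: [-0.2, 0.2, -1.0]
grip_width: 0.0494
```

Emit:
send_rows([
  {"tx": 0,"ty": 0,"tz": 0.1,"turn": 0,"gripper": 4.5},
  {"tx": 0,"ty": 0,"tz": 0,"turn": 0,"gripper": 4.5},
  {"tx": 0,"ty": 0,"tz": 0,"turn": 0,"gripper": 4.5},
])

```text
t: 13.85
position: [0.5768, 0.1952, 0.0334]
tool_rot: [0.0, 0.994, 0.109, 0.0]
wrist_force: [-1.2, -1.1, 2.4]
grip_width: 0.0491
```

Force has gone from −1 to +2.4 N, so the feet are on the floor. Releasing and rising.

Emit:
send_rows([
  {"tx": 0,"ty": 0,"tz": 0,"turn": 0,"gripper": 5.5},
  {"tx": 0,"ty": 0,"tz": 0,"turn": 0,"gripper": 7},
  {"tx": 0,"ty": 0,"tz": 0,"turn": 0,"gripper": 8.5},
  {"tx": 0,"ty": 0,"tz": 0,"turn": 0,"gripper": 8.5},
  {"tx": 0,"ty": 0,"tz": 0,"turn": 0,"gripper": 8.5},
  {"tx": 0,"ty": 0,"tz": -2,"turn": 0,"gripper": 8.5},
  {"tx": 0,"ty": 0,"tz": -4,"turn": 0,"gripper": 8.5},
  {"tx": 0,"ty": 0,"tz": -5,"turn": 0,"gripper": 8.5},
  {"tx": 0,"ty": 0,"tz": -5,"turn": 0,"gripper": 8.5},
  {"tx": 0,"ty": 0,"tz": -5,"turn": 0,"gripper": 8.5},
])

```text
t: 15.1
position: [0.5765, 0.1952, 0.2465]
tool_rot: [-0.0, 0.994, 0.109, 0.001]
wrist_force: [-0.0, 0.9, -0.7]
grip_width: 0.0849
```

Emit:
send_rows([
  {"tx": -4,"ty": 0,"tz": 0,"turn": 0,"gripper": 8.5},
  {"tx": -4,"ty": 0,"tz": 0,"turn": 0,"gripper": 8.5},
  {"tx": 0,"ty": 0,"tz": 0,"turn": 0,"gripper": 8.5},
  {"tx": 0,"ty": 0,"tz": 0,"turn": 0,"gripper": 8.5},
  {"tx": 0,"ty": 0,"tz": 0,"turn": 0,"gripper": 8.5},
])

```text
t: 15.72
position: [0.4995, 0.178, 0.2436]
tool_rot: [-0.0, 0.994, 0.109, 0.0]
wrist_force: [-0.1, 0.8, -0.1]
grip_width: 0.0849
```

```bash
python3 w.py w4; python3 - <<'E'
from roll import *
a=load('wrist')[0];b=grab('scene')[0];W=world('wrist')
im=np.zeros((420,800,3),np.uint8);im[:,:400]=a[:,80:480];im[:,400:]=b[:,160:560]
cv2.imwrite('pics/m2.png',im[...,::-1])
m=((W[...,2]>.028)&(W[...,2]<.05)).astype(np.uint8);m[260:]=0;m[:,:150]=0;m[:,400:]=0
c=max(cv2.findContours(m,cv2.RETR_EXTERNAL,cv2.CHAIN_APPROX_NONE)[0],key=cv2.contourArea)
bx=cv2.boxPoints(cv2.minAreaRect(c));print(bx,np.array([ray('wrist',*q,.035) for q in bx]))
q=W[m>0];A=np.c_[q[:,:2],np.ones(len(q))];print(q.mean(0),np.linalg.lstsq(A,q[:,2],rcond=None)[0])
E
```

```text
15.775 [0.4994 0.1781 0.2433] [-0.0002  0.9941  0.1087  0.0002] [-0.0379  0.0811  0.1928] 0.08519542512372211
[[247.  34.]
 [306.  34.]
 [306. 153.]
 [247. 153.]] [[0.6194 0.2303 0.035 ]
 [0.63   0.1822 0.035 ]
 [0.5338 0.1586 0.035 ]
 [0.5222 0.2111 0.035 ]]
[0.5785 0.196  0.0339] [ 0.0006 -0.0019  0.0339]
```

View pics/m2.png

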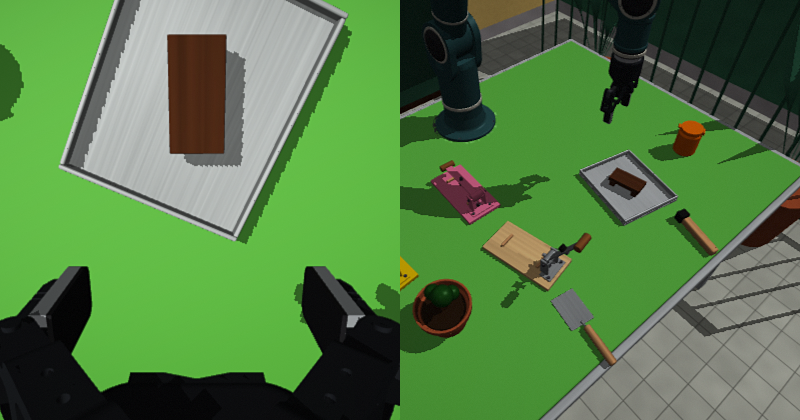

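The stand sits flat in the tray: its top is level at 34 mm against an expected 35. The clamp arm is still open, and the gripper is clear of everything.

```bash
python3 -c "
from plant import hand_in;print(hand_in())"
```

```text
the job is handed in; nothing more can be done
None
```

The clamp arm is standing open and the stand is flat on its feet inside the tray; I handed the job in at about 16 s of the 50 s.

- **Clamp:** I pinched the roller of the plywood clamp end to end and carried it round to about 2.0 rad, then let go. Both later scene views show the arm still standing open. I did not measure its final angle.
- **Stand:** I gripped it across the 50 mm width, carried it over and lowered it until the wrist force showed contact, then released it. The last wrist view puts its top level at about 34 mm, against 35 expected, with its outline well inside the tray walls.
- **Look-alikes and limits:** I left the pink and yellow clamps alone. The wrist forces reported at the end of each move stayed below about 10 N, and the gripper finished clear of everything.
- **Refused moves:** My first two move calls were refused because some row fields were missing. Nothing moved, and the repeat with full rows worked. No check failed or disagreed.

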